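# Set the carver's speed by clicks and start it

### The job

On the carving tool's power unit, push the winged speed selector round with a fingertip (do not pinch it) until it rests in the fifth click up from its slowest stop (the end with the shortest mark), which is the sixth of the eight marks, counting the stop's own mark as the first. Only then press the large round start button fully down and let it come back up. Be gentle, and leave the small stop button, the small trim knob and everything lying about where they are.

Things in the scene. Friction and masses are not known exactly. Their poses are not given: they have to be found in the camera images.
- unit: Power unit: grey case fixed to the bench, 190 (x) x 300 (y) x 75 mm high; its flat aluminium top is the control face. Origin: centre of its underside; x to its rear edge, y to its left, z up. On the face: speed selector at (0, 70) mm, start button (-45, -45), smaller stop button (-45, -115), trim knob (45, -105). The face is clear of obstacles for 70 mm round the selector's axis, out to the edges.
- selector (a joint): Selector angle, rad: 0 at the slowest stop, growing clockwise seen from above. Eight clicks 0.5236 apart (30 degrees): 0, 0.524, 1.047, 1.571, 2.094, 2.618 (the fifth), 3.142, 3.665; hard stops at both ends. Sprung: past the hump half way between clicks it snaps into the next and stays. Needs up to 0.14 N m (4 N at 35 mm from the axis). Starts at click 0, 1 or 2.
- selector_axis (a point): Point on the selector's vertical turning axis, on the unit's control face (75 mm above the bench). Eight dark flat marks on the face, 49 to 66 mm from it, show the click positions, longer for faster. At joint 0 the pointer stands 105 degrees anticlockwise (seen from above) from the unit's x.
- selector_tip (a point): Upper end of the selector's pointer, 42 mm from the axis, 34 mm above the face; turns with it. The selector is a black disc, radius 22 mm, 8 mm high, with an upright wing 12 mm thick, 8 to 34 mm above the face, reaching 42 mm from the axis on the pointer side (pale line) and 20 mm on the other.
- start_top (a point): Centre of the top of the large start button (plain grey, radius 15 mm, in a dark ring; it presses down along z). The stop button beside it has radius 8 mm.
- start (a joint): Travel of the start button, m: 0 up, 0.006 fully down (about 4 N); it springs back.
- stop (a joint): Travel of the small stop button, m: 0 up, 0.006 down. Not to be pressed.
- trim (a joint): Angle of the small trim knob, rad, 44 mm high. To be left as it is.
- trim_tip (a point): End of the pale line on the trim knob's top, 12 mm from that knob's axis.
- oil_can: Steel oil can with a thin spout, radius 36 mm, 150 mm high, standing left of the unit. Origin: centre of its underside. Bystander.
- collet_tin: Small round tin, radius 17 mm, 26 mm high, standing loose on the unit's control face near its rear edge. Origin: centre of its underside. Bystander.
- offcut: Dark wood block 50 x 70 x 30 mm lying right of the unit. Origin: centre of its underside. Bystander.
- veneer_box: Flat wooden box 62 x 162 x 40 mm behind the unit. Origin: centre of its underside. Bystander.
- chisel: Slim hand tool with a handle lying on the bench to the right. Bystander.
- glue: Glue jar, radius 28 mm, 130 mm high, on the bench to the left. Origin: centre of its underside. Bystander.

How it is judged (in metres and radians):
On the way, in this order (a step that is already met when the one before it is completed fails the run):
1. the selector rests in the fifth click above its slowest stop (value of joint selector between 2.4871 and 2.7489 rad and velocity of joint selector between -0.3 and 0.3 rad/s), for 0.3 s.
2. the start button is pressed down (value of joint start above 0.0048 m), for 0.02 s.
At the end, for the whole second after the job is handed in: Selector at rest within 7.5 degrees of the fifth click (150 degrees from the slowest stop); start button pressed since (at least 4.8 of 6 mm) and up again; stop button up; trim knob turned less than 6 mm at its pointer; nothing lying about moved 30 mm (value of joint selector between 2.4871 and 2.7489 rad and value of joint each of start, stop below 0.0015 m and velocity of joint selector between -0.1 and 0.1 rad/s and distance of trim_tip from where it was at the start of the episode below 0.006 m and distance of each of oil_can, collet_tin, offcut, veneer_box, chisel, glue from where it was at the start of the episode below 0.03 m); the robot touches nothing.
It fails at once if the start button is pressed while the selector is not in the fifth click (value of joint start above 0.0035 m and not (value of joint selector between 2.4871 and 2.7489 rad)).
It fails at once if the stop button is pressed or the trim knob is turned (value of joint stop above 0.003 m or distance of trim_tip from where it was at the start of the episode above 0.006 m).
It fails at once if the selector is pinched or forced (over 20 N) (contact force between the fingers and selector above 20 N).
It fails at once if the start button is pushed with over 30 N (contact force between the fingers and start above 30 N).
It fails at once if something lying about is pushed away or lifted (moved over 30 mm) (distance of any of oil_can, collet_tin, offcut, veneer_box, chisel, glue from where it was at the start of the episode above 0.03 m).
It also fails if it takes over 67 s, if anything falls off the work surface, if the arm or the gripper's body presses on something with over 40 N, if the wrist force passes 120 N, or if a joint passes its speed limit or range.

### The arm

A 6-joint arm with a two-finger parallel gripper is mounted at the origin on the work surface. World frame = base frame: x ahead of the robot, y to its left, z up, the work surface at z = 0. Lengths are in m, angles in degrees, forces in N, time in s.
With the tool pointing down it reaches from about 0.375 to 0.9 m from the base axis. Payload 3.1 kg.
Tool frame: the origin (TCP) lies on the centre line of the jaws, within the pads' length; the fingertips stand 8 mm ahead of it and the grasp point (between the pads) lies 11 mm behind it; z points along the fingers, y is the direction in which the jaws open and shut (so a half turn about z gives the same grasp; the last joint's range is limited). The gripper opens to 87 mm and grips with 3 to 60 N. Pads are 19 mm wide; open, the fingers measure 117 mm over their backs; the gripper's body (75 mm by 190 mm) begins 51 mm behind the grasp point.
Start: joints at [58.7, 30.224, 82.088, -0, 67.689, -10.227], TCP at [0.225, 0.583, 0.21] pointing down, gripper open.
Joint ranges: [-176.69, 176.69], [-43.24, 126.21], [12.49, 139.97], [-82, 262], [0, 151.66], [-163.58, 163.58]. Speed limits (degrees/s): [159.86, 159.86, 180, 180, 180, 180].

### API

Orientations are given as a 3x3 rotation matrix whose columns are the frame's x, y, z axes.
In Python, from rig import * gives the robot as it stands. The module is installed in compiled form; this text tells all that it offers.
- The arm moves only by the tool arm_command, never from a script. Its argument "commands" is a list of rows, each an object with "translation": the shift along the tool's x, y, z scaled (see below), a list of three; "dr": the turn, a rotation vector about the tool's x, y, z scaled (see below), a list of three; "jaw": the closure, from 0 (fully open) to 1 (shut). In form: [{"translation": [x, y, z], "dr": [ax, ay, az], "jaw": jaw}, ...]. A call has 1 to 12 rows; each row shifts and turns the commanded pose from where the row before left it, along the tool's axes as they then stand; what a row does not reach is not made up. The controller multiplies each number of a shift by 25 mm and each number of a turn by 6 degrees. A row lasts 1/12 s, in which the tool goes at most 41.7 mm and 7.16 degrees, less where a joint would pass 70% of its speed; a pose out of reach is approached as far as the arm can. A call with a number of a shift or a turn outside -1 to 1 is refused whole. A call with a gripper value outside its range is refused whole. The fingers move at their own pace and stop on an object; the grip force is fixed at half the most. Time passes only in rows, so rows that do not move let the fingers close. It gives the time, the measured TCP pose, the force and the opening at its end, in the units of the state.
- read_state(): the state, without advancing time (a new reading comes with each control period).
- capture(name): name is "scene" or "top" or "wrist"; returns (picture, depth): 480x640x3 uint8, red, green, blue; 480x640 float32, m along the optical axis (not along the pixel's ray), 0 where there is no reading.
- camera_model(name): a dict with "intrinsics" (3x3 intrinsics, pixels), "pose" (4x4, takes a point from camera to world coordinates); the wrist camera has in their place "mount" (4x4, takes a point from camera to tool coordinates, whose origin is the TCP and whose axes are the flange's). Camera axes: x right, y down, z forward; pixel columns grow to the right and rows downward; lengths in m; the calibration is good to about 2 mm. A picture is of the moment at which its call begins: read the wrist's pose just before it. camera_model takes no time and is no camera call.
- hand_in(): hands the job in, once; it reports no verdict.
The state is a dict: "time_s": time; "joint_positions": joint angles; "qvel": joint speeds; "tau": joint torques, N m; "position": TCP position; "tcp_rot": TCP orientation; "force": force on the tool from outside, world axes, zero at the start; "moment": the same for the moment, N m; "opening": opening from 0.0 (shut) to 1.0 (fully open).
Only numpy, scipy, OpenCV 4.12 (cv2) and the standard library are available. Lean on these libraries where they do the work, as an engineer would, in place of code of your own. Each camera call takes 0.05 s, during which the arm holds its last target.

## Working session

There is one attempt and no reset: what is moved stays moved. The work goes in short steps, Python scripts to look and compute and a tool call to move; the robot and the scene stay as the last step left them, time stands still between calls to the robot, and variables do not carry over. Pictures are saved under pics/ and viewed, and the job is handed in when it is done.

Besides the shell and the picture viewer there is one more tool, called after "Emit:" by a JSON object that holds its "name" and its "arguments", one argument or row to a line. arm_command: Moves the arm, as the interface text tells. Its arguments: {"type":"object","properties":{"commands":{"type":"array"}},"required":["commands"]}

```bash
mkdir -p pics; python3 - <<'E'
from rig import *
import cv2,numpy as np
s=read_state();print({k:np.round(v,3).tolist() for k,v in s.items()})
for n in("scene","top","wrist"):
    p,d=capture(n);cv2.imwrite(f"pics/{n}0.png",p[:,:,::-1]);np.save(f"pics/{n}0.npy",d)
    m=camera_model(n);print(n,{k:np.round(v,4).tolist() for k,v in m.items()})
E
```

```text
{'time_s': 0.0, 'joint_positions': [58.7, 30.278, 82.157, -0.001, 67.686, -10.226], 'qvel': [-0.035, 0.076, -0.077, 0.089, 0.036, -0.046], 'tau': [0.0, -44.004, -17.66, 0.063, 0.058, -0.0], 'position': [0.224, 0.583, 0.209], 'tcp_rot': [[-0.933, 0.36, -0.001], [0.36, 0.933, -0.002], [0.0, -0.002, -1.0]], 'force': [0.025, 0.671, -0.901], 'moment': [-0.047, -0.027, -0.012], 'opening': 1.0}
scene {'intrinsics': [[453.7304, 0.0, 319.9643], [0.0, 453.7304, 236.3086], [0.0, 0.0, 1.0]], 'pose': [[0.6525, 0.5459, -0.5256, 1.1791], [0.7578, -0.4716, 0.4509, -0.4863], [-0.0017, -0.6925, -0.7214, 0.8981], [0.0, 0.0, 0.0, 1.0]]}
top {'intrinsics': [[442.1725, 0.0, 321.8962], [0.0, 442.1725, 243.9204], [0.0, 0.0, 1.0]], 'pose': [[0.0285, -0.9928, 0.1164, 0.4674], [-0.9994, -0.0306, -0.0166, -0.0036], [0.0201, -0.1159, -0.9931, 1.2864], [0.0, 0.0, 0.0, 1.0]]}
wrist {'intrinsics': [[351.483, 0.0, 319.1207], [0.0, 351.483, 239.8036], [0.0, 0.0, 1.0]], 'mount': [[0.0005, -0.9646, -0.2636, 0.0725], [1.0, 0.0005, 0.0004, -0.0002], [-0.0002, -0.2636, 0.9646, -0.1763], [0.0, 0.0, 0.0, 1.0]]}
```

View pics/top0.png

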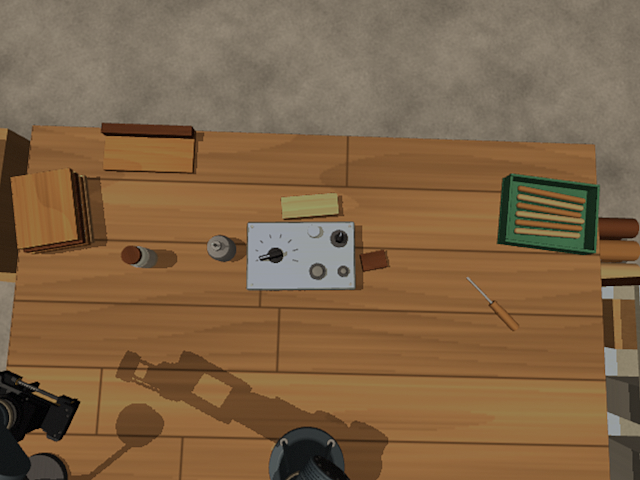

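View pics/scene0.png

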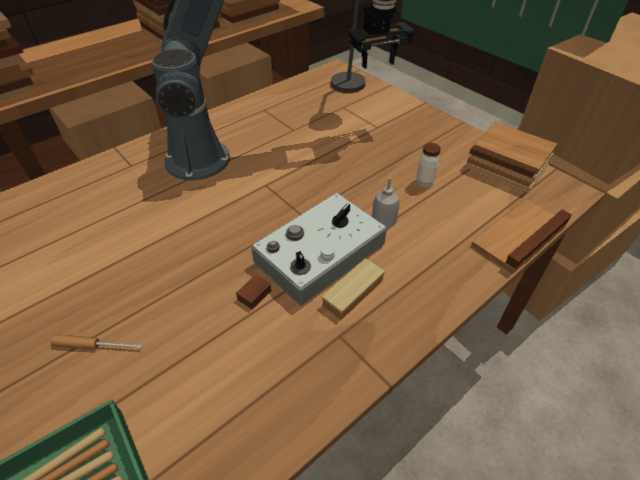

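View pics/wrist0.png

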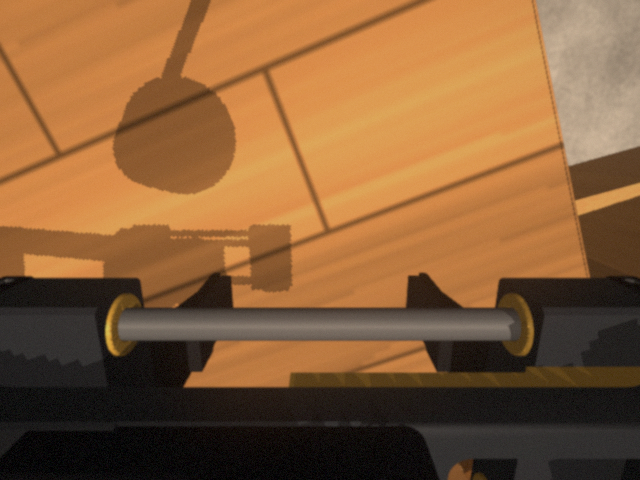

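The top view shows the unit at about (248–355, 222–289), the selector at (275,256) with its pointer to the left, start button (318,271), stop (343,271), trim (339,238) and tin (315,231). Next I'll measure these.

```bash
cat > h.py <<'E'
from rig import *
import cv2,numpy as np
def ray(n,uv,z,pose=None):
    m=camera_model(n);K=m["intrinsics"];T=m["pose"] if pose is None else pose
    uv=np.atleast_2d(uv).astype(float)
    r=np.c_[uv,np.ones(len(uv))]@np.linalg.inv(K).T@T[:3,:3].T
    o=T[:3,3];return o+r*((z-o[2])/r[:,2])[:,None]
def wpose(s):
    T=np.eye(4);T[:3,:3]=s["tcp_rot"];T[:3,3]=s["position"];return T@camera_model("wrist")["mount"]
E
python3 - <<'E'
from h import *
p=cv2.imread("pics/top0.png");d=np.load("pics/top0.npy")
hsv=cv2.cvtColor(p,cv2.COLOR_BGR2HSV);print(hsv[240,255],hsv[280,290],d[280,290])
m=((hsv[...,1]<50)&(hsv[...,2]>130)).astype(np.uint8);m[:215]=0;m[300:]=0;m[:,:243]=0;m[:,362:]=0
c=max(cv2.findContours(m,0,2)[0],key=cv2.contourArea)
w=ray("top",c[:,0,:],0.075)[:,:2]
r=cv2.minAreaRect((w*1000).astype(np.float32));print(r)
print(cv2.boxPoints(r))
q=cv2.resize(p[210:300,235:395],None,fx=5,fy=5,interpolation=cv2.INTER_CUBIC);cv2.imwrite("pics/topz.png",q)
for n,uv,z in(("start",(318,271),.085),("selbase",(276,256),.083),("trim",(339,238),.119),("tin",(315,231),.101)):print(n,ray("top",uv,z))
E
```

```text
[108  19 163] [108  19 163] 1.2073255
((576.38037109375, 34.084266662597656), (179.2465057373047, 290.7974548339844), 1.822911262512207)
[[ 482.1773   176.55844]
 [ 491.42767 -114.09182]
 [ 670.58344 -108.38991]
 [ 661.33307  182.26035]]
start [[ 0.53391294 -0.01525795  0.085     ]]
selbase [[0.57149478 0.10038346 0.083     ]]
trim [[ 0.62155949 -0.06827256  0.119     ]]
tin [[ 0.64102175 -0.00378542  0.101     ]]
```

View pics/topz.png

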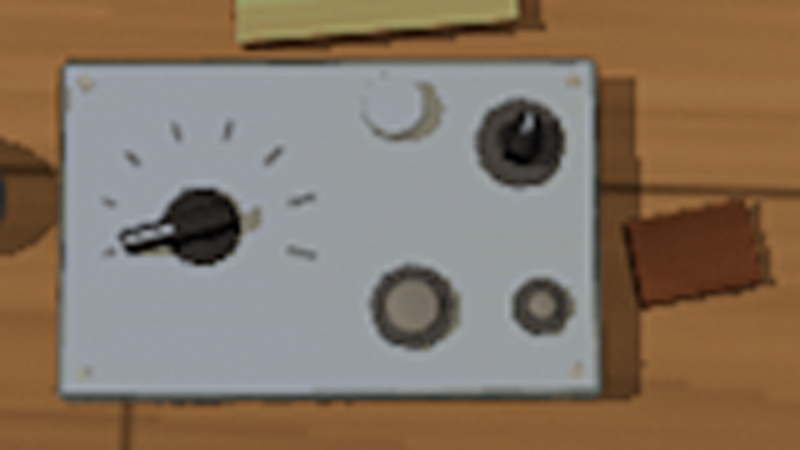

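The selector is at click 0: its pointer lies along the shortest mark. It needs 150° clockwise. I'll close the jaws and move over the unit for a closer look.

Emit:
{"name": "arm_command", "arguments": {
  "commands": [
    {"translation":[-0.3,-0.2,-0.1],"dr":[0,0,0],"jaw":1},
    {"translation":[-0.95,-0.74,-0.1],"dr":[0,0,0],"jaw":1},
    {"translation":[-0.95,-0.74,-0.1],"dr":[0,0,0],"jaw":1},
    {"translation":[-0.95,-0.74,-0.1],"dr":[0,0,0],"jaw":1},
    {"translation":[-0.95,-0.74,-0.1],"dr":[0,0,0],"jaw":1},
    {"translation":[-0.95,-0.74,-0.1],"dr":[0,0,0],"jaw":1},
    {"translation":[-0.95,-0.74,-0.1],"dr":[0,0,0],"jaw":1},
    {"translation":[-0.95,-0.74,-0.1],"dr":[0,0,0],"jaw":1},
    {"translation":[-0.95,-0.74,-0.1],"dr":[0,0,0],"jaw":1},
    {"translation":[-0.95,-0.74,-0.1],"dr":[0,0,0],"jaw":1},
    {"translation":[-0.95,-0.74,-0.1],"dr":[0,0,0],"jaw":1},
    {"translation":[-0.95,-0.74,-0.1],"dr":[0,0,0],"jaw":1}
  ]
}}

```text
time_s: 1.15
position: [0.4009, 0.29, 0.2399]
tcp_rot: [[-0.933, 0.36, 0.0], [0.36, 0.933, -0.0], [-0.0, -0.0, -1.0]]
force: [2.1, -0.2, -0.1]
opening: 0.173
```

Emit:
{"name": "arm_command", "arguments": {
  "commands": [
    {"translation":[-0.95,-0.74,-0.1],"dr":[0,0,0],"jaw":1},
    {"translation":[-0.95,-0.74,-0.1],"dr":[0,0,0],"jaw":1},
    {"translation":[-0.95,-0.74,-0.1],"dr":[0,0,0],"jaw":1},
    {"translation":[-0.95,-0.74,-0.1],"dr":[0,0,0],"jaw":1},
    {"translation":[-0.95,-0.74,-0.1],"dr":[0,0,0],"jaw":1},
    {"translation":[-0.95,-0.74,0],"dr":[0,0,0],"jaw":1},
    {"translation":[-0.6,-0.6,0],"dr":[0,0,0],"jaw":1},
    {"translation":[-0.3,-0.3,0],"dr":[0,0,0],"jaw":1},
    {"translation":[0,0,0],"dr":[0,0,0],"jaw":1},
    {"translation":[0,0,0],"dr":[0,0,0],"jaw":1}
  ]
}}

```text
time_s: 1.98
position: [0.5058, 0.1081, 0.252]
tcp_rot: [[-0.933, 0.361, -0.001], [0.361, 0.933, 0.001], [0.001, 0.0, -1.0]]
force: [-0.4, 0.0, 0.1]
opening: 0.008
```

```bash
python3 - <<'E'
from h import *
s=read_state();print({k:np.round(s[k],4).tolist() for k in("time_s","position","tcp_rot","joint_positions","force","opening")})
p,d=capture("wrist");cv2.imwrite("pics/w1.png",p[:,:,::-1]);np.save("pics/w1.npy",d);np.save("pics/w1T.npy",wpose(s))
E
```

```text
{'time_s': 1.9833, 'position': [0.5058, 0.1081, 0.252], 'tcp_rot': [[-0.9326, 0.3608, -0.0012], [0.3608, 0.9326, 0.0007], [0.0014, 0.0002, -1.0]], 'joint_positions': [-0.3556, 18.9574, 94.3822, 0.0421, 66.7292, -69.2236], 'force': [-0.3972, 0.0014, 0.1112], 'opening': 0.0082}
```

View pics/w1.png

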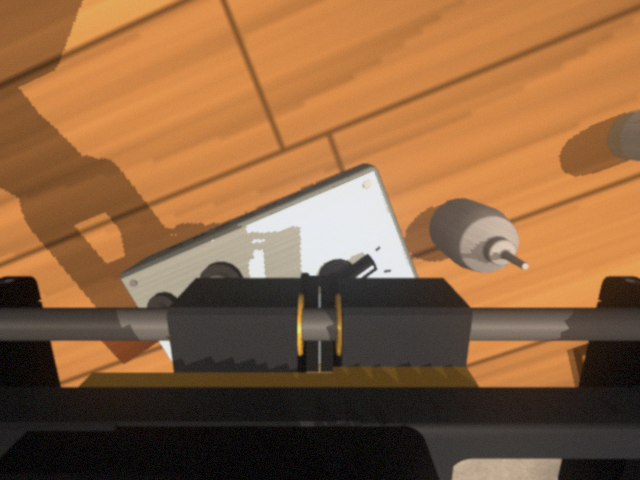

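The wrist image shows the unit's near edge. The selector, near (345,270), is hidden by the jaws, so I'll move the tool about 120 mm past it to clear the view.

Emit:
{"name": "arm_command", "arguments": {
  "commands": [
    {"translation":[-0.5,0,-0.3],"dr":[0,0,0],"jaw":1},
    {"translation":[-0.9,0,-0.4],"dr":[0,0,0],"jaw":1},
    {"translation":[-0.9,0,-0.3],"dr":[0,0,0],"jaw":1},
    {"translation":[-0.9,0,0],"dr":[0,0,0],"jaw":1},
    {"translation":[-0.9,0,0],"dr":[0,0,0],"jaw":1},
    {"translation":[-0.5,0,0],"dr":[0,0,0],"jaw":1},
    {"translation":[0,0,0],"dr":[0,0,0],"jaw":1},
    {"translation":[0,0,0],"dr":[0,0,0],"jaw":1},
    {"translation":[0,0,0],"dr":[0,0,0],"jaw":1}
  ]
}}

```text
time_s: 2.78
position: [0.6121, 0.0683, 0.2768]
tcp_rot: [[-0.934, 0.358, -0.002], [0.358, 0.934, 0.001], [0.002, -0.0, -1.0]]
force: [-0.7, 0.2, -0.4]
opening: 0.003
```

```bash
python3 - <<'E'
from h import *
s=read_state();print({k:np.round(s[k],4).tolist() for k in("time_s","position","tcp_rot","joint_positions","force","opening")})
p,d=capture("wrist");cv2.imwrite("pics/w2.png",p[:,:,::-1]);np.save("pics/w2.npy",d);np.save("pics/w2T.npy",wpose(s))
E
```

```text
{'time_s': 2.7833, 'position': [0.6121, 0.0683, 0.2768], 'tcp_rot': [[-0.9337, 0.358, -0.0022], [0.358, 0.9337, 0.0005], [0.0022, -0.0003, -1.0]], 'joint_positions': [-4.0302, 25.7872, 78.7017, 0.0227, 75.6387, -73.0599], 'force': [-0.6696, 0.1709, -0.3812], 'opening': 0.0031}
```

View pics/w2.png

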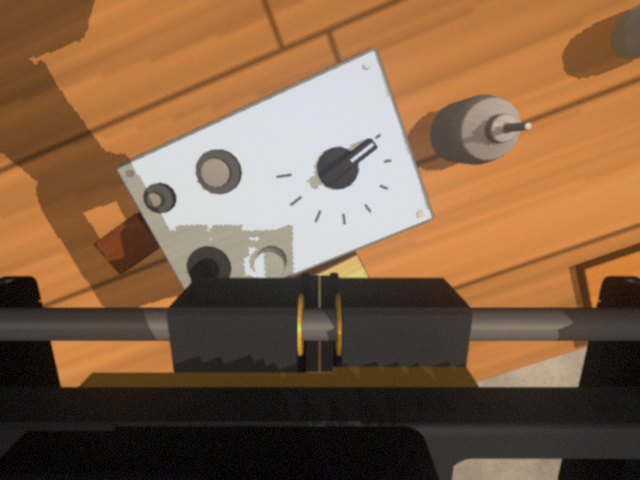

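In this view the selector disc is at (337,168), the start button at (217,171), stop at (158,197), and all eight marks show. The pointer lies on mark 0 at (378,136).

```bash
python3 - <<'E'
from h import *
from scipy.optimize import least_squares
p=cv2.imread("pics/w2.png");T=np.load("pics/w2T.npy")
hsv=cv2.cvtColor(p,cv2.COLOR_BGR2HSV)
corn=np.array([(375,48),(118,170),(432,214)]);w=ray("wrist",corn,.075,T);print("corners",w)
print(np.linalg.norm(w[0]-w[1]),np.linalg.norm(w[0]-w[2]))
g=p[...,1]
dk=(g<125).astype(np.uint8);dk[275:]=0
poly=np.zeros_like(dk);cv2.fillConvexPoly(poly,np.array([(375,53),(125,172),(190,270),(290,262),(424,213)]),1)
n,l,st,ce=cv2.connectedComponentsWithStats(dk&poly)
M=[]
for i in range(1,n):
    if st[i][4]<12: continue
    W=ray("wrist",ce[i],.075,T)[0];print(st[i].tolist(),ce[i].round(1),W.round(4))
print("disc",ray("wrist",(337,168),.083,T),"start",ray("wrist",(217,171),.085,T))
z=cv2.resize(p[40:280,100:450],None,fx=2.2,fy=2.2);cv2.imwrite("pics/w2z.png",z)
E
```

```text
corners [[ 0.4795854   0.17695339  0.075     ]
 [ 0.49291928 -0.11411516  0.075     ]
 [ 0.65726231  0.18295153  0.075     ]]
0.29137380036834803 0.1777781285125169
[317, 139, 60, 50, 1568] [340.6 165.1] [0.5724 0.1076 0.075 ]
[196, 150, 45, 44, 942] [220.7 170.5] [ 0.5322 -0.0129  0.075 ]
[143, 183, 33, 31, 668] [159.9 197.5] [ 0.5348 -0.0864  0.075 ]
[186, 246, 45, 25, 838] [207.5 258.9] [ 0.6162 -0.0687  0.075 ]
[261, 246, 26, 17, 153] [276.1 251.6] [0.636  0.0072 0.075 ]
disc [[0.57318574 0.1028064  0.083     ]] start [[ 0.53166345 -0.01381055  0.085     ]]
```

View pics/w2z.png

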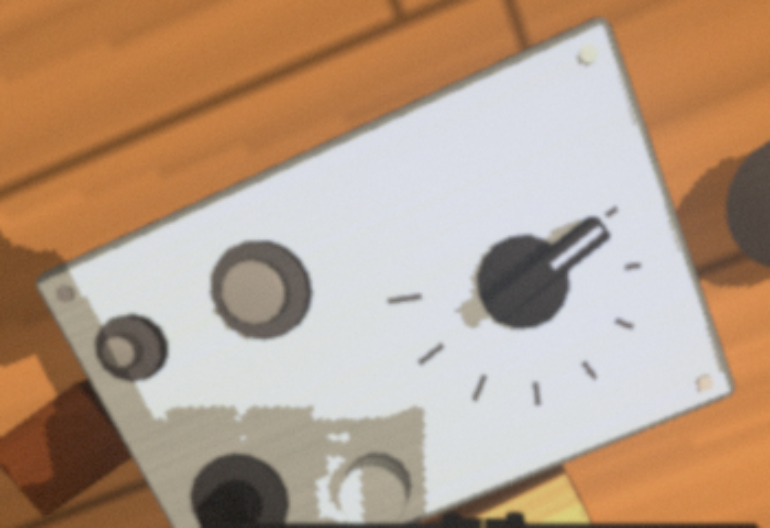

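The unit's yaw is about 2.2°, the selector axis is at (0.573, 0.1035) and the start button at (0.532, -0.013). The corners, the direct views and the given layout agree to about 1.5 mm. Next I'll turn the tool so its flat side faces the wing, then move to the robot side of the wing.

Emit:
{"name": "arm_command", "arguments": {
  "commands": [
    {"translation":[0,0,0],"dr":[0,0,-0.97],"jaw":1},
    {"translation":[0,0,0],"dr":[0,0,-1],"jaw":1},
    {"translation":[0,0,0],"dr":[0,0,-1],"jaw":1},
    {"translation":[0,0,0],"dr":[0,0,-1],"jaw":1},
    {"translation":[0,0,0],"dr":[0,0,-1],"jaw":1},
    {"translation":[0,0,0],"dr":[0,0,-1],"jaw":1},
    {"translation":[0,0,0],"dr":[0,0,-0.4],"jaw":1},
    {"translation":[0.57,0.77,0],"dr":[0,0,0],"jaw":1},
    {"translation":[0.57,0.77,0],"dr":[0,0,0],"jaw":1},
    {"translation":[0.57,0.77,0],"dr":[0,0,0],"jaw":1},
    {"translation":[0.57,0.77,0],"dr":[0,0,0],"jaw":1},
    {"translation":[0,0,0],"dr":[0,0,0],"jaw":1}
  ]
}}

```text
time_s: 3.83
position: [0.5309, 0.1266, 0.2772]
tcp_rot: [[-0.955, -0.298, -0.005], [-0.298, 0.955, 0.002], [0.004, 0.003, -1.0]]
force: [-0.3, -0.2, 0.2]
opening: 0.005
```

Emit:
{"name": "arm_command", "arguments": {
  "commands": [
    {"translation":[0,0,0.6],"dr":[0,0,0],"jaw":1},
    {"translation":[0,0,0.9],"dr":[0,0,0],"jaw":1},
    {"translation":[0,0,0.9],"dr":[0,0,0],"jaw":1},
    {"translation":[0,0,0.9],"dr":[0,0,0],"jaw":1},
    {"translation":[0,0,0.9],"dr":[0,0,0],"jaw":1},
    {"translation":[0,0,0.9],"dr":[0,0,0],"jaw":1},
    {"translation":[0,0,0.4],"dr":[0,0,0],"jaw":1},
    {"translation":[0,0,0],"dr":[0,0,0],"jaw":1},
    {"translation":[0,0,0],"dr":[0,0,0],"jaw":1},
    {"translation":[0,0,0],"dr":[0,0,0],"jaw":1}
  ]
}}

```text
time_s: 4.67
position: [0.5376, 0.1236, 0.141]
tcp_rot: [[-0.955, -0.295, 0.003], [-0.295, 0.955, 0.0], [-0.003, -0.001, -1.0]]
force: [-0.6, -0.3, -0.5]
opening: 0.002
```

```bash
cat >> h.py <<'E'
AX=np.array([.573,.1035])
def rep(s):
    R=s["tcp_rot"];C=s["position"][:2]-AX;t=C@R[:2,0];r=C@R[:2,1]
    print("t",s["time_s"],"pos",np.round(s["position"],4),"yaw_y",np.round(np.degrees(np.arctan2(R[1,1],R[0,1])),2),"tt,r mm",np.round([t*1e3,r*1e3],1),"F",np.round(s["force"],2),"q",np.round(s["joint_positions"],1))
E
python3 - <<'E'
from h import *
s=read_state();rep(s)
p,d=capture("scene");cv2.imwrite("pics/s3.png",cv2.resize(p[130:330,230:430,::-1],None,fx=3,fy=3))
p,d=capture("wrist");cv2.imwrite("pics/w3.png",p[:,:,::-1])
E
```

```text
t 4.6667 pos [0.5376 0.1236 0.141 ] yaw_y 107.16 tt,r mm [27.8 29.7] F [-0.6  -0.29 -0.54] q [   1.3   29.9   96.7   -0.    53.3 -105.8]
```

View pics/s3.png

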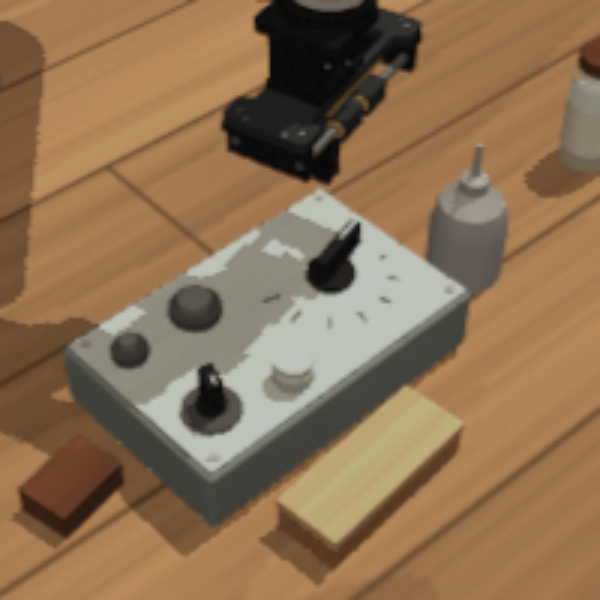

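View pics/w3.png

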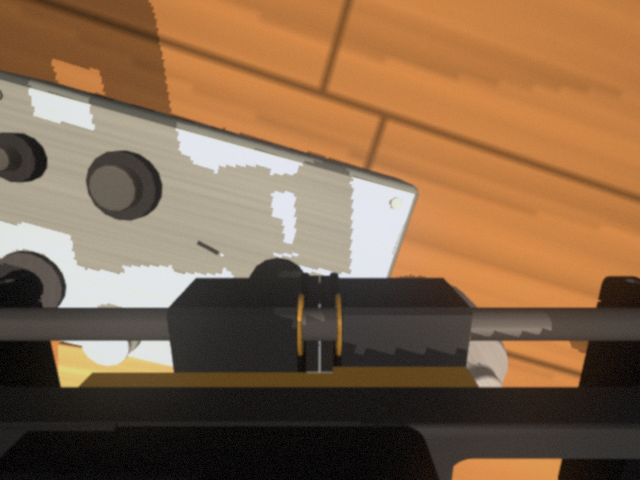

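The finger is above the robot-facing side of the wing, clear of everything. Going down to pushing height, with the tips about 16 mm above the face.

Emit:
{"name": "arm_command", "arguments": {
  "commands": [
    {"translation":[0.08,0.05,0.5],"dr":[0,0,0],"jaw":1},
    {"translation":[0,0,0.6],"dr":[0,0,0],"jaw":1},
    {"translation":[0,0,0.4],"dr":[0,0,0],"jaw":1},
    {"translation":[0,0,0.18],"dr":[0,0,0],"jaw":1},
    {"translation":[0,0,0],"dr":[0,0,0],"jaw":1},
    {"translation":[0,0,0],"dr":[0,0,0],"jaw":1},
    {"translation":[0,0,0],"dr":[0,0,0],"jaw":1}
  ]
}}

```text
time_s: 5.35
position: [0.535, 0.1241, 0.0983]
tcp_rot: [[-0.956, -0.295, 0.001], [-0.295, 0.956, 0.0], [-0.001, -0.0, -1.0]]
force: [0.3, -0.5, 0.2]
opening: 0.011
```

```bash
python3 - <<'E'
from h import *
s=read_state();rep(s)
p,d=capture("scene");cv2.imwrite("pics/s4.png",cv2.resize(p[150:310,260:420,::-1],None,fx=4,fy=3.7))
E
```

```text
t 5.35 pos [0.535  0.1241 0.0983] yaw_y 107.14 tt,r mm [30.2 30.9] F [ 0.28 -0.5   0.24] q [   1.4   33.5   98.8   -0.    47.6 -105.7]
```

View pics/s4.png

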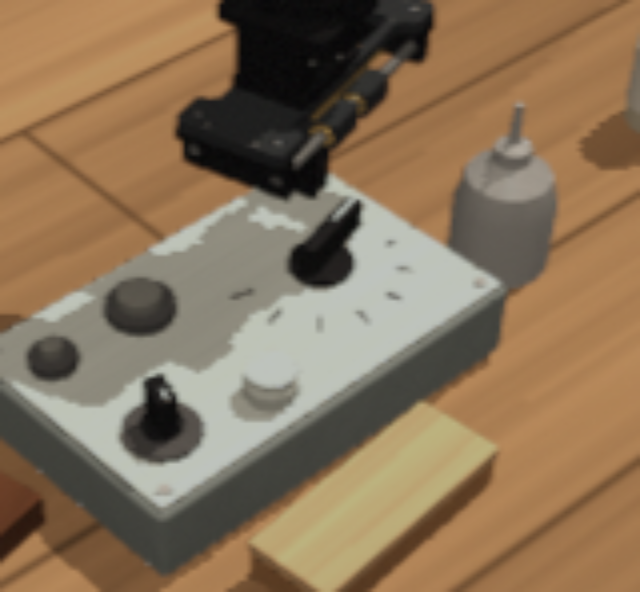

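I can't pick out the fingertip in this view, so I'll project its expected position into it.

```bash
python3 - <<'E'
from h import *
s=read_state();R=s["tcp_rot"]
m=camera_model("scene");Ti=np.linalg.inv(m["pose"])
p,d=capture("scene");im=p[:,:,::-1].copy()
for z in(.008,0,-.03,-.06):
    P=s["position"]+R@np.array([0,0,z]);c=Ti[:3,:3]@P+Ti[:3,3];u=m["intrinsics"]@c;u=u[:2]/u[2]
    print(z,u.round(1),"cam depth",c[2].round(3),"meas",d[int(round(u[1])),int(round(u[0]))])
    cv2.circle(im,tuple(int(round(v)) for v in u),1,(0,0,255),-1)
cv2.imwrite("pics/s5.png",cv2.resize(im[130:240,280,None].repeat(1,1) if 0 else im[130:240,280:420],None,fx=5,fy=5,interpolation=cv2.INTER_NEAREST))
E
```

```text
0.008 [336.5 205.9] cam depth 1.197 meas 1.2185758
0 [336.6 203.7] cam depth 1.191 meas 1.2248206
-0.03 [336.9 195. ] cam depth 1.169 meas 1.1479783
-0.06 [337.2 186. ] cam depth 1.148 meas 1.092429
```

View pics/s5.png

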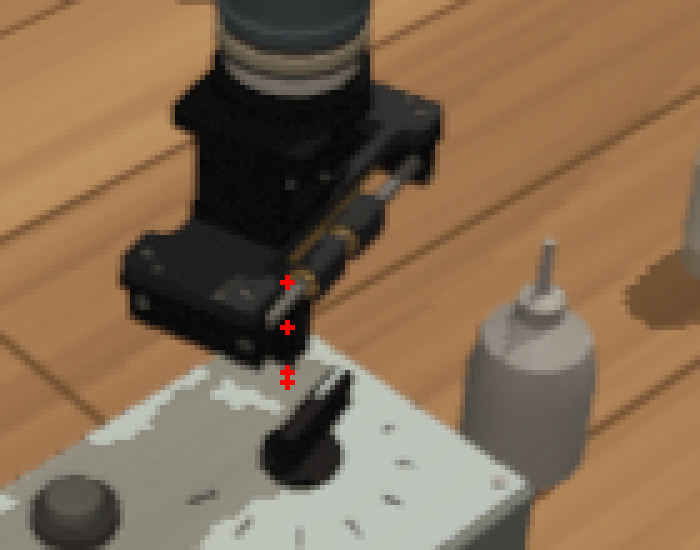

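```bash
python3 - <<'E'
from h import *
s=read_state();R=s["tcp_rot"]
m=camera_model("scene");T=m["pose"];K=m["intrinsics"]
p,d=capture("scene")
v,u=np.mgrid[130:215,300:375];z=d[v,u]
P=np.stack([(u-K[0,2])/K[0,0]*z,(v-K[1,2])/K[1,1]*z,z],-1)@T[:3,:3].T+T[:3,3]
L=((P-s["position"])@R)*1000  # tool coords mm
ok=(L[...,2]>-75)&(P[...,2]>.085)&(abs(L[...,0])<60)&(abs(L[...,1])<120)
for vv in range(180,212,2):
    row=[(int(u[vv-130,c]),*L[vv-130,c].round().astype(int)) for c in range(0,75,3) if ok[vv-130,c]]
    print(vv,row)
E
```

```text
180 []
182 []
184 []
186 []
188 []
190 [(339, np.int64(-8), np.int64(-4), np.int64(-53))]
192 [(339, np.int64(-8), np.int64(-3), np.int64(-46))]
194 [(336, np.int64(-6), np.int64(-15), np.int64(-47)), (339, np.int64(-7), np.int64(-2), np.int64(-38))]
196 [(333, np.int64(5), np.int64(-10), np.int64(-31)), (336, np.int64(-7), np.int64(-16), np.int64(-41)), (339, np.int64(-7), np.int64(-2), np.int64(-31))]
198 [(333, np.int64(3), np.int64(-14), np.int64(-29)), (336, np.int64(-4), np.int64(-12), np.int64(-31)), (339, np.int64(-8), np.int64(-2), np.int64(-25))]
200 [(333, np.int64(3), np.int64(-15), np.int64(-23)), (336, np.int64(-5), np.int64(-12), np.int64(-24)), (339, np.int64(-8), np.int64(-1), np.int64(-17))]
202 [(336, np.int64(-6), np.int64(-13), np.int64(-19))]
204 [(345, np.int64(-24), np.int64(1), np.int64(-10)), (348, np.int64(-31), np.int64(6), np.int64(-9))]
206 [(345, np.int64(-30), np.int64(-9), np.int64(-13)), (348, np.int64(-35), np.int64(-1), np.int64(-9))]
208 [(342, np.int64(-26), np.int64(-18), np.int64(-11)), (345, np.int64(-32), np.int64(-12), np.int64(-10)), (348, np.int64(-35), np.int64(-1), np.int64(-2))]
210 [(342, np.int64(-30), np.int64(-25), np.int64(-12)), (345, np.int64(-36), np.int64(-19), np.int64(-9)), (348, np.int64(-35), np.int64(0), np.int64(5))]
```

The scene depth suggests the fingertips end higher than stated. I'll check that against the wrist depth.

```bash
python3 - <<'E'
from h import *
m=camera_model("wrist");T=m["mount"];K=m["intrinsics"]
for f in("wrist0","w2"):
    d=np.load(f"pics/{f}.npy")
    v,u=np.mgrid[265:400,150:480];z=d[v,u]
    P=(np.stack([(u-K[0,2])/K[0,0]*z,(v-K[1,2])/K[1,1]*z,z],-1)@T[:3,:3].T+T[:3,3])*1000
    ok=(z>0)&(P[...,2]<20)
    print(f,"max tool z",np.sort(P[...,2][ok])[-10:].round(1))
    i=np.argsort(np.where(ok,P[...,2],-999).ravel())[-400:]
    Q=P.reshape(-1,3)[i];print(Q.min(0).round(),Q.max(0).round(), u.ravel()[i].min(),u.ravel()[i].max(),v.ravel()[i].min(),v.ravel()[i].max())
    for c in(220,318,322):
        print(c,[(int(r),*P[r-265,c-150].round().astype(int).tolist()) for r in range(270,396,8)])
E
```

```text
wrist0 max tool z [-13.7 -13.6 -13.6 -13.6 -13.6 -13.6 -13.5 -13.5 -13.4 -13.4]
[ -7. -52. -20.] [ 12.  53. -13.] 210 429 272 306
220 [(270, -69, -115, 208), (278, 10, -47, -19), (286, 10, -45, -28), (294, 9, -43, -34), (302, 6, -43, -35), (310, 34, -24, -99), (318, 32, -24, -100), (326, 31, -23, -101), (334, 29, -23, -102), (342, -163, -122, 207), (350, -173, -122, 207), (358, -185, -123, 208), (366, -198, -125, 209), (374, -208, -125, 208), (382, -220, -126, 208), (390, 26, -19, -118)]
318 [(270, -68, -1, 206), (278, -79, -1, 208), (286, -88, -1, 207), (294, -99, -1, 208), (302, -109, -1, 207), (310, 33, 0, -98), (318, 33, 0, -101), (326, 31, 0, -102), (334, 29, 0, -101), (342, -163, -1, 208), (350, -173, -1, 206), (358, -185, -1, 208), (366, -196, -1, 206), (374, 25, 0, -111), (382, 24, 0, -113), (390, 27, 0, -118)]
322 [(270, -69, 4, 208), (278, -79, 4, 208), (286, -89, 4, 208), (294, -99, 4, 208), (302, -110, 4, 209), (310, 34, 1, -99), (318, 33, 1, -101), (326, 31, 1, -102), (334, 28, 1, -101), (342, -163, 4, 208), (350, -174, 4, 208), (358, -184, 4, 206), (366, -196, 4, 207), 
[... 468 characters left out ...]
 -108), (374, 25, -21, -111), (382, 25, -20, -114), (390, 25, -20, -117)]
318 [(270, -85, -1, 250), (278, 10, 0, -18), (286, 11, 0, -29), (294, 10, 0, -36), (302, 8, 0, -39), (310, 34, 0, -99), (318, 33, 0, -101), (326, 31, 0, -101), (334, 29, 0, -102), (342, 4, 0, -64), (350, 0, 0, -63), (358, -3, 0, -64), (366, -7, 0, -62), (374, 25, 0, -112), (382, 25, 0, -114), (390, 26, 0, -117)]
322 [(270, -81, 4, 242), (278, 10, 2, -18), (286, 10, 2, -28), (294, 11, 1, -38), (302, 9, 1, -43), (310, 34, 1, -99), (318, 32, 1, -100), (326, 31, 1, -102), (334, 29, 1, -102), (342, 3, 1, -63), (350, 0, 1, -63), (358, -4, 1, -63), (366, -6, 1, -64), (374, 25, 1, -111), (382, 24, 1, -113), (390, 26, 1, -118)]
```

```bash
python3 - <<'E'
from h import *
s=read_state();R=s["tcp_rot"]
m=camera_model("scene");T=m["pose"];K=m["intrinsics"]
p,d=capture("scene")
for v in range(194,212):
    print(v,[(int(d[v,u]*1000)) for u in range(328,348)], [int(x) for x in p[v,328:348,0]])
p,d=capture("top");cv2.imwrite("pics/t6.png",cv2.resize(p[200:310,220:370,::-1],None,fx=5,fy=5,interpolation=cv2.INTER_NEAREST))
E
```

```text
194 [1037, 1037, 1042, 1042, 1045, 1066, 1067, 1150, 1144, 1144, 1146, 1166, 1162, 1166, 1370, 1366, 1366, 1369, 1369, 1367] [22, 23, 24, 18, 14, 51, 67, 45, 12, 12, 10, 17, 19, 36, 130, 162, 161, 160, 158, 157]
195 [1039, 1036, 1038, 1044, 1046, 1068, 1155, 1149, 1146, 1145, 1150, 1161, 1166, 1163, 1362, 1361, 1362, 1365, 1361, 1368] [16, 17, 17, 10, 11, 41, 38, 13, 10, 8, 8, 16, 17, 40, 131, 160, 158, 158, 156, 154]
196 [0, 1042, 1044, 1044, 1050, 1163, 1155, 1159, 1151, 1152, 1155, 1164, 1168, 1175, 1360, 1363, 1361, 1363, 1363, 1358] [8, 11, 12, 8, 11, 12, 12, 8, 8, 10, 14, 15, 13, 52, 136, 161, 157, 157, 155, 155]
197 [1045, 1043, 1043, 1051, 1052, 1164, 1160, 1161, 1156, 1154, 1158, 1164, 1170, 1174, 1245, 1358, 1359, 1356, 1357, 1360] [22, 23, 16, 13, 12, 7, 9, 11, 11, 7, 9, 15, 12, 86, 160, 173, 160, 156, 155, 157]
198 [1057, 1052, 1054, 1049, 1055, 1170, 1168, 1164, 1156, 1156, 1162, 1166, 1172, 1179, 1242, 1244, 1355, 1352, 1350, 1352] [45, 51, 34, 11, 13, 8, 10, 11, 9, 10, 8, 13, 14, 87, 165, 186, 176, 165, 160, 161]
199 [1055, 1055, 1055, 1052, 1059, 1168, 1165, 1164, 116
[... 2091 characters left out ...]
 141, 141, 139, 112, 60, 123, 136, 85, 32, 20]
209 [1214, 1210, 1210, 1213, 1209, 1209, 1217, 1212, 1209, 1214, 1204, 1211, 1209, 1159, 1163, 1159, 1159, 1160, 1162, 1171] [190, 190, 190, 190, 173, 155, 154, 148, 142, 142, 142, 139, 122, 76, 57, 99, 85, 33, 21, 15]
210 [1210, 1209, 1203, 1210, 1209, 1209, 1208, 1207, 1205, 1205, 1205, 1206, 1159, 1155, 1159, 1160, 1161, 1165, 1167, 1174] [183, 183, 183, 187, 190, 190, 190, 174, 148, 142, 140, 122, 76, 29, 34, 35, 35, 25, 10, 11]
211 [1205, 1206, 1205, 1206, 1207, 1204, 1203, 1206, 1207, 1206, 1203, 1152, 1156, 1153, 1153, 1157, 1156, 1164, 1174, 1174] [141, 142, 142, 168, 183, 183, 183, 183, 164, 143, 126, 77, 29, 34, 37, 34, 25, 14, 13, 14]
```

View pics/t6.png

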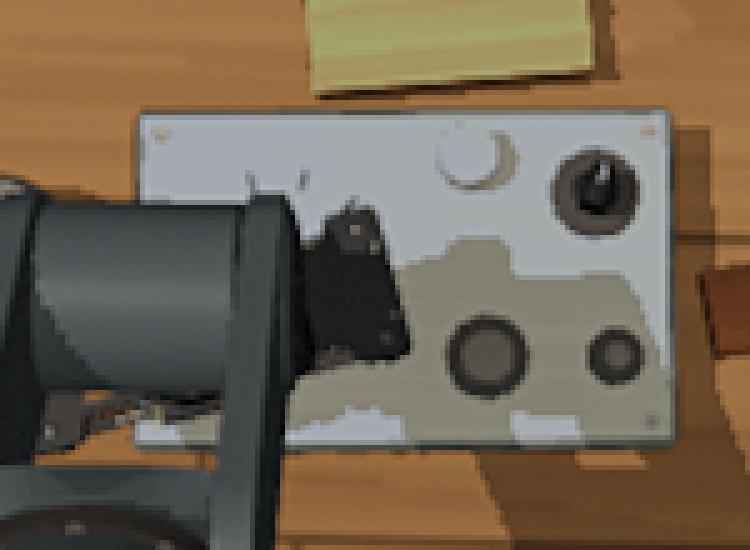

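Both cameras put the visible fingertips about 14 mm behind the TCP, not 8 mm ahead as stated. If the stated figure is right, a slow sideways nudge at this height will meet the wing. If the cameras are right, the tips pass just above it, which is harmless. I'll test gently.

Emit:
{"name": "arm_command", "arguments": {
  "commands": [
    {"translation":[-0.2,0.04,0],"dr":[0,0,0],"jaw":1},
    {"translation":[-0.2,0,0],"dr":[0,0,0],"jaw":1},
    {"translation":[-0.1,0,0],"dr":[0,0,0],"jaw":1},
    {"translation":[-0.07,0.03,0],"dr":[0,0,0.5],"jaw":1},
    {"translation":[-0.07,0.03,0],"dr":[0,0,0.5],"jaw":1},
    {"translation":[-0.07,0.03,0],"dr":[0,0,0.5],"jaw":1},
    {"translation":[0,0,0],"dr":[0,0,0],"jaw":1}
  ]
}}

```text
time_s: 6.18
position: [0.5513, 0.1325, 0.0976]
tcp_rot: [[-0.99, -0.141, 0.001], [-0.141, 0.99, 0.0], [-0.001, -0.0, -1.0]]
force: [-1.0, 0.3, -0.2]
opening: 0.009
```

```bash
python3 - <<'E'
from h import *
s=read_state();rep(s)
p,d=capture("scene");cv2.imwrite("pics/s7.png",cv2.resize(p[160:250,290:410,::-1],None,fx=6,fy=6,interpolation=cv2.INTER_NEAREST))
E
```

```text
t 6.1833 pos [0.5513 0.1325 0.0976] yaw_y 98.11 tt,r mm [17.3 31.8] F [-1.    0.35 -0.17] q [  2.2  34.6  96.2   0.   49.2 -95.9]
```

View pics/s7.png

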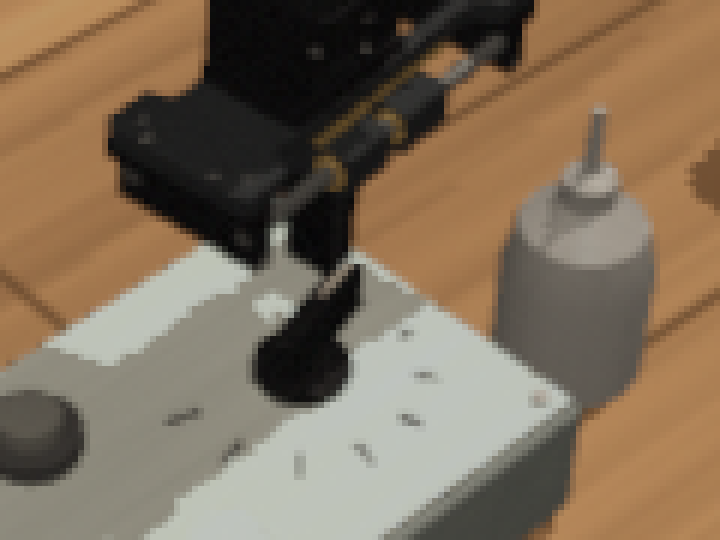

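Emit:
{"name": "arm_command", "arguments": {
  "commands": [
    {"translation":[-0.07,0.03,0],"dr":[0,0,0.5],"jaw":1},
    {"translation":[-0.07,0.03,0],"dr":[0,0,0.5],"jaw":1},
    {"translation":[0,0,0],"dr":[0,0,0],"jaw":1}
  ]
}}

```text
time_s: 6.48
position: [0.5542, 0.1342, 0.0977]
tcp_rot: [[-0.999, -0.038, 0.001], [-0.038, 0.999, 0.0], [-0.001, 0.0, -1.0]]
force: [0.9, 0.4, 0.6]
opening: 0.002
```

```bash
python3 - <<'E'
from h import *
s=read_state();rep(s)
p,d=capture("scene");cv2.imwrite("pics/s8.png",cv2.resize(p[160:250,290:410,::-1],None,fx=6,fy=6,interpolation=cv2.INTER_NEAREST))
E
```

```text
t 6.4833 pos [0.5542 0.1342 0.0977] yaw_y 92.17 tt,r mm [17.6 31.4] F [0.92 0.42 0.56] q [  2.4  34.8  95.7   0.   49.5 -89.8]
```

View pics/s8.png

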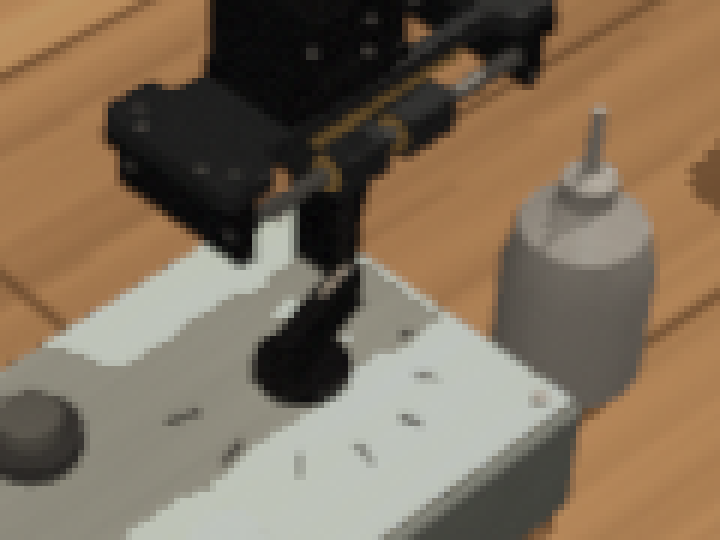

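The wing didn't move and I felt only about 1 N, so the tips do end about 13.5 mm behind the reported TCP. Before going lower I need to know where the gripper body's underside is and where the oil can stands.

```bash
python3 - <<'E'
from h import *
s=read_state();R=s["tcp_rot"]
m=camera_model("scene");T=m["pose"];K=m["intrinsics"]
p,d=capture("scene")
v,u=np.mgrid[100:250,290:410];z=d[v,u]
P=np.stack([(u-K[0,2])/K[0,0]*z,(v-K[1,2])/K[1,1]*z,z],-1)@T[:3,:3].T+T[:3,3]
L=((P-s["position"])@R)*1000
dark=(p[v,u].max(-1)<110)&(z>0)
for a in range(-110,111,20):
    k=dark&(abs(L[...,1]-a)<10)&(P[...,2]>.112)&(abs(L[...,0])<60)&(L[...,2]<0)
    if k.sum()>5: print(a,k.sum(),"zmax",np.percentile(L[...,2][k],[90,99]).round(),"x",L[...,0][k].min().round(),L[...,0][k].max().round())
# can
can=(P[...,0]>.5)&(P[...,0]<.72)&(P[...,1]>.19)&(P[...,1]<.3)&(P[...,2]>.04)&(P[...,2]<.16)
Q=P[can];print("can",Q.min(0),Q.max(0),len(Q))
for h in(.05,.08,.1,.12,.135,.145):
    q=Q[abs(Q[:,2]-h)<.006]; print(h,len(q),q.min(0).round(3) if len(q) else'',q.max(0).round(3) if len(q) else '')
print(np.round(ray("top",(215,243),.15),3),np.round(ray("top",(221,248),.08),3))
E
```

```text
-90 393 zmax [-91. -86.] x -38.0 36.0
-70 547 zmax [-125.  -99.] x -39.0 35.0
-50 755 zmax [-126.  -98.] x -43.0 46.0
-30 1039 zmax [-108.  -88.] x -40.0 38.0
-10 675 zmax [-44. -17.] x -39.0 10.0
10 409 zmax [-94. -24.] x -39.0 -6.0
30 144 zmax [-101.  -90.] x -39.0 -15.0
50 52 zmax [-99. -95.] x -36.0 -18.0
70 254 zmax [-90. -84.] x -39.0 30.0
90 85 zmax [-108.  -88.] x -37.0 31.0
110 14 zmax [-24. -22.] x -47.0 -43.0
can [0.56421626 0.21650448 0.04013413] [0.62872649 0.28108158 0.15078051] 662
0.05 87 [0.564 0.217 0.044] [0.628 0.276 0.056]
0.08 105 [0.564 0.221 0.074] [0.624 0.279 0.086]
0.1 81 [0.573 0.233 0.094] [0.613 0.271 0.105]
0.12 23 [0.585 0.245 0.114] [0.602 0.263 0.126]
0.135 10 [0.589 0.251 0.13 ] [0.596 0.254 0.14 ]
0.145 10 [0.59  0.251 0.14 ] [0.596 0.257 0.151]
[[0.595 0.253 0.15 ]] [[0.589 0.251 0.08 ]]
```

The body's underside is about 85 mm behind the reported TCP. So the whole gripper sits about 22 mm higher than the reported TCP implies, and the other stated dimensions hold. I'll back off and go 20 mm lower, with the tips at about 91 mm and the body at about 162 mm, which still clears the can.

Emit:
{"name": "arm_command", "arguments": {
  "commands": [
    {"translation":[0.07,-0.035,0],"dr":[0,0,-0.5],"jaw":1},
    {"translation":[0.07,-0.035,0],"dr":[0,0,-0.5],"jaw":1},
    {"translation":[0.07,-0.035,0],"dr":[0,0,-0.5],"jaw":1},
    {"translation":[0.07,-0.035,0],"dr":[0,0,-0.5],"jaw":1},
    {"translation":[0.07,-0.035,0],"dr":[0,0,-0.5],"jaw":1},
    {"translation":[0.3,0,0],"dr":[0,0,0],"jaw":1},
    {"translation":[0.25,0,0],"dr":[0,0,0],"jaw":1},
    {"translation":[0,0,0],"dr":[0,0,0],"jaw":1},
    {"translation":[0,0,0.3],"dr":[0,0,0],"jaw":1},
    {"translation":[0,0,0.3],"dr":[0,0,0],"jaw":1},
    {"translation":[0,0,0.2],"dr":[0,0,0],"jaw":1},
    {"translation":[0,0,0],"dr":[0,0,0],"jaw":1}
  ]
}}

```text
time_s: 7.58
position: [0.5318, 0.1245, 0.076]
tcp_rot: [[-0.956, -0.295, -0.003], [-0.295, 0.956, -0.0], [0.003, 0.001, -1.0]]
force: [1.5, 0.5, -0.0]
opening: 0.002
```

Emit:
{"name": "arm_command", "arguments": {
  "commands": [
    {"translation":[0,0,0],"dr":[0,0,0],"jaw":1}
  ]
}}

```text
time_s: 7.67
position: [0.5323, 0.1245, 0.0768]
tcp_rot: [[-0.956, -0.295, -0.001], [-0.295, 0.956, -0.0], [0.001, 0.0, -1.0]]
force: [0.4, 0.1, 0.2]
opening: 0.005
```

```bash
python3 - <<'E'
from h import *
s=read_state();rep(s)
p,d=capture("scene");cv2.imwrite("pics/s9.png",cv2.resize(p[160:250,290:410,::-1],None,fx=6,fy=6,interpolation=cv2.INTER_NEAREST))
E
```

```text
t 7.6667 pos [0.5323 0.1245 0.0768] yaw_y 107.15 tt,r mm [32.7 32.1] F [0.4  0.1  0.22] q [   1.5   35.4   99.8   -0.    44.9 -105.7]
```

View pics/s9.png

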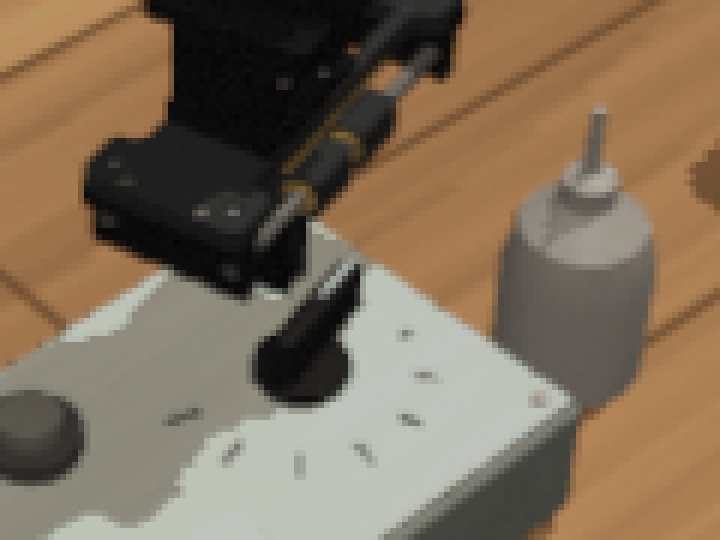

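The finger is now beside the wing at the right height. First push: approach, then an 18° arc.

Emit:
{"name": "arm_command", "arguments": {
  "commands": [
    {"translation":[-0.2,0,0],"dr":[0,0,0],"jaw":1},
    {"translation":[-0.2,0,0],"dr":[0,0,0],"jaw":1},
    {"translation":[-0.22,0,0],"dr":[0,0,0],"jaw":1},
    {"translation":[-0.07,0.03,0],"dr":[0,0,0.5],"jaw":1},
    {"translation":[-0.07,0.03,0],"dr":[0,0,0.5],"jaw":1},
    {"translation":[-0.07,0.03,0],"dr":[0,0,0.5],"jaw":1},
    {"translation":[0,0,0],"dr":[0,0,0],"jaw":1}
  ]
}}

```text
time_s: 8.3
position: [0.552, 0.1328, 0.0778]
tcp_rot: [[-0.99, -0.141, -0.001], [-0.141, 0.99, 0.0], [0.001, 0.0, -1.0]]
force: [-1.3, 1.1, 1.1]
opening: 0.005
```

Emit:
{"name": "arm_command", "arguments": {
  "commands": [
    {"translation":[-0.07,0.03,0],"dr":[0,0,0.5],"jaw":1},
    {"translation":[-0.07,0.03,0],"dr":[0,0,0.5],"jaw":1},
    {"translation":[-0.07,0.03,0],"dr":[0,0,0.5],"jaw":1},
    {"translation":[0,0,0],"dr":[0,0,0],"jaw":1}
  ]
}}

```text
time_s: 8.63
position: [0.5581, 0.1355, 0.0779]
tcp_rot: [[-1.0, 0.014, 0.002], [0.014, 1.0, 0.0], [-0.002, 0.0, -1.0]]
force: [0.8, 0.2, 0.5]
opening: 0.007
```

```bash
python3 - <<'E'
from h import *
s=read_state();rep(s)
p,d=capture("scene");cv2.imwrite("pics/s10.png",cv2.resize(p[160:250,290:410,::-1],None,fx=6,fy=6,interpolation=cv2.INTER_NEAREST))
E
```

```text
t 8.6333 pos [0.5581 0.1355 0.0779] yaw_y 89.18 tt,r mm [15.3 31.8] F [0.79 0.15 0.5 ] q [  2.5  36.8  95.8   0.   47.3 -86.7]
```

View pics/s10.png

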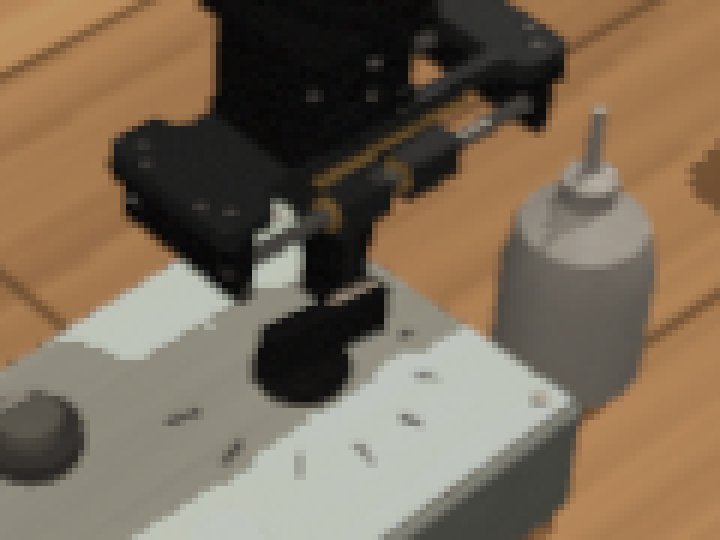

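The selector snapped forward to click 1. Forces stay near 1 N. Carrying on along the arc.

Emit:
{"name": "arm_command", "arguments": {
  "commands": [
    {"translation":[-0.067,0.03,0],"dr":[0,0,0.5],"jaw":1},
    {"translation":[-0.067,0.03,0],"dr":[0,0,0.5],"jaw":1},
    {"translation":[-0.067,0.03,0],"dr":[0,0,0.5],"jaw":1},
    {"translation":[-0.067,0.03,0],"dr":[0,0,0.5],"jaw":1},
    {"translation":[-0.067,0.03,0],"dr":[0,0,0.5],"jaw":1},
    {"translation":[-0.067,0.03,0],"dr":[0,0,0.5],"jaw":1},
    {"translation":[-0.067,0.03,0],"dr":[0,0,0.5],"jaw":1},
    {"translation":[-0.067,0.03,0],"dr":[0,0,0.5],"jaw":1},
    {"translation":[-0.067,0.03,0],"dr":[0,0,0.5],"jaw":1},
    {"translation":[-0.067,0.03,0],"dr":[0,0,0.5],"jaw":1},
    {"translation":[-0.067,0.03,0],"dr":[0,0,0.5],"jaw":1},
    {"translation":[0,0,0],"dr":[0,0,0],"jaw":1}
  ]
}}

```text
time_s: 9.68
position: [0.5777, 0.1381, 0.0778]
tcp_rot: [[-0.831, 0.556, 0.002], [0.556, 0.831, -0.0], [-0.001, 0.001, -1.0]]
force: [0.2, 0.1, -0.0]
opening: 0.002
```

```bash
python3 - <<'E'
from h import *
s=read_state();rep(s)
p,d=capture("scene");cv2.imwrite("pics/s11.png",cv2.resize(p[160:250,290:410,::-1],None,fx=6,fy=6,interpolation=cv2.INTER_NEAREST))
E
```

```text
t 9.6833 pos [0.5777 0.1381 0.0778] yaw_y 56.21 tt,r mm [15.4 31.3] F [ 0.23  0.14 -0.01] q [  2.7  37.9  92.9  -0.   49.1 -53.5]
```

View pics/s11.png

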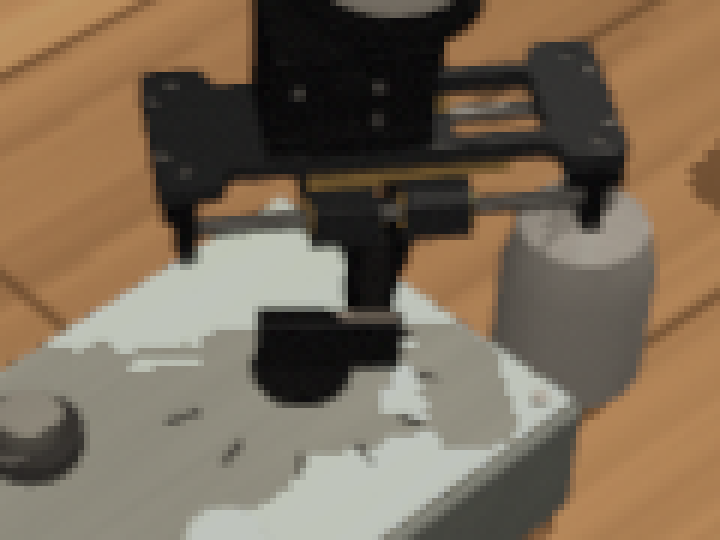

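Now at click 2, and the body passes above the can with clearance. Next, clicks 3 and 4.

Emit:
{"name": "arm_command", "arguments": {
  "commands": [
    {"translation":[-0.067,0.03,0],"dr":[0,0,0.5],"jaw":1},
    {"translation":[-0.067,0.03,0],"dr":[0,0,0.5],"jaw":1},
    {"translation":[-0.067,0.03,0],"dr":[0,0,0.5],"jaw":1},
    {"translation":[-0.067,0.03,0],"dr":[0,0,0.5],"jaw":1},
    {"translation":[-0.067,0.03,0],"dr":[0,0,0.5],"jaw":1},
    {"translation":[-0.067,0.03,0],"dr":[0,0,0.5],"jaw":1},
    {"translation":[-0.067,0.03,0],"dr":[0,0,0.5],"jaw":1},
    {"translation":[-0.067,0.03,0],"dr":[0,0,0.5],"jaw":1},
    {"translation":[-0.067,0.03,0],"dr":[0,0,0.5],"jaw":1},
    {"translation":[-0.067,0.03,0],"dr":[0,0,0.5],"jaw":1},
    {"translation":[0,0,0],"dr":[0,0,0],"jaw":1}
  ]
}}

```text
time_s: 10.65
position: [0.5939, 0.1308, 0.0777]
tcp_rot: [[-0.442, 0.897, 0.001], [0.897, 0.442, -0.0], [-0.0, 0.001, -1.0]]
force: [-0.5, 0.2, 0.1]
opening: 0.003
```

Emit:
{"name": "arm_command", "arguments": {
  "commands": [
    {"translation":[-0.067,0.03,0],"dr":[0,0,0.5],"jaw":1},
    {"translation":[-0.067,0.03,0],"dr":[0,0,0.5],"jaw":1},
    {"translation":[-0.067,0.03,0],"dr":[0,0,0.5],"jaw":1},
    {"translation":[-0.067,0.03,0],"dr":[0,0,0.5],"jaw":1},
    {"translation":[-0.067,0.03,0],"dr":[0,0,0.5],"jaw":1},
    {"translation":[-0.067,0.03,0],"dr":[0,0,0.5],"jaw":1},
    {"translation":[-0.067,0.03,0],"dr":[0,0,0.5],"jaw":1},
    {"translation":[-0.067,0.03,0],"dr":[0,0,0.5],"jaw":1},
    {"translation":[-0.067,0.03,0],"dr":[0,0,0.5],"jaw":1},
    {"translation":[-0.067,0.03,0],"dr":[0,0,0.5],"jaw":1},
    {"translation":[0,0,0],"dr":[0,0,0],"jaw":1}
  ]
}}

```text
time_s: 11.57
position: [0.6044, 0.1162, 0.0777]
tcp_rot: [[0.066, 0.998, 0.0], [0.998, -0.066, -0.0], [-0.0, 0.0, -1.0]]
force: [-0.3, 0.8, -0.1]
opening: 0.007
```

```bash
python3 - <<'E'
from h import *
s=read_state();rep(s)
p,d=capture("scene");cv2.imwrite("pics/s12.png",cv2.resize(p[160:250,290:410,::-1],None,fx=6,fy=6,interpolation=cv2.INTER_NEAREST))
E
```

```text
t 11.5667 pos [0.6044 0.1162 0.0777] yaw_y -3.76 tt,r mm [14.7 30.5] F [-0.25  0.83 -0.06] q [ 0.5 39.2 89.6 -0.  51.2  4.3]
```

View pics/s12.png

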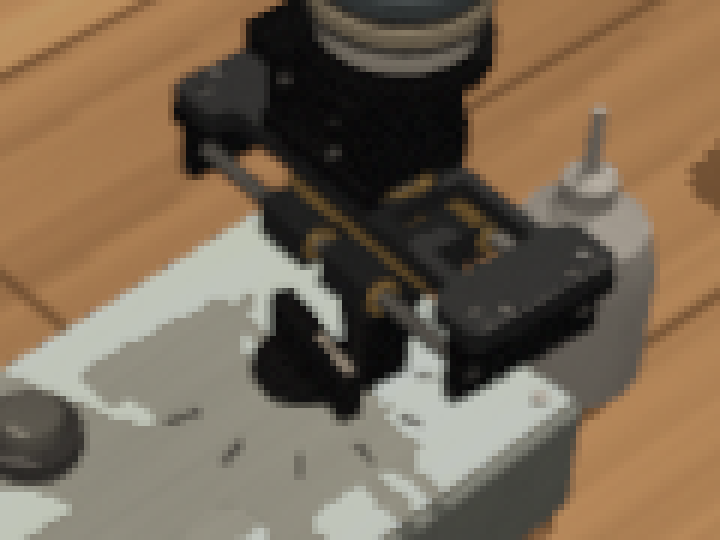

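Now at click 4, with the pointer toward the fifth mark. Last click: slower 2° rows to just past the hump.

Emit:
{"name": "arm_command", "arguments": {
  "commands": [
    {"translation":[-0.067,0.03,0],"dr":[0,0,0.5],"jaw":1},
    {"translation":[-0.067,0.03,0],"dr":[0,0,0.5],"jaw":1},
    {"translation":[-0.067,0.03,0],"dr":[0,0,0.5],"jaw":1},
    {"translation":[-0.067,0.03,0],"dr":[0,0,0.5],"jaw":1},
    {"translation":[-0.067,0.03,0],"dr":[0,0,0.5],"jaw":1},
    {"translation":[-0.04,0.02,0],"dr":[0,0,0.3],"jaw":1},
    {"translation":[-0.04,0.02,0],"dr":[0,0,0.3],"jaw":1},
    {"translation":[-0.04,0.02,0],"dr":[0,0,0.3],"jaw":1},
    {"translation":[-0.04,0.02,0],"dr":[0,0,0.3],"jaw":1},
    {"translation":[-0.04,0.02,0],"dr":[0,0,0.3],"jaw":1},
    {"translation":[-0.04,0.02,0],"dr":[0,0,0.3],"jaw":1},
    {"translation":[0,0,0],"dr":[0,0,0],"jaw":1}
  ]
}}

```text
time_s: 12.62
position: [0.6067, 0.1008, 0.0776]
tcp_rot: [[0.493, 0.87, -0.0], [0.87, -0.493, -0.0], [-0.0, -0.0, -1.0]]
force: [-0.8, 0.3, -0.5]
opening: 0.007
```

```bash
python3 - <<'E'
from h import *
s=read_state();rep(s)
p,d=capture("scene");cv2.imwrite("pics/s13.png",cv2.resize(p[160:250,290:410,::-1],None,fx=6,fy=6,interpolation=cv2.INTER_NEAREST))
E
```

```text
t 12.6167 pos [0.6067 0.1008 0.0776] yaw_y -29.54 tt,r mm [14.3 30.7] F [-0.81  0.26 -0.53] q [-1.  39.1 89.6 -0.  51.2 28.6]
```

View pics/s13.png

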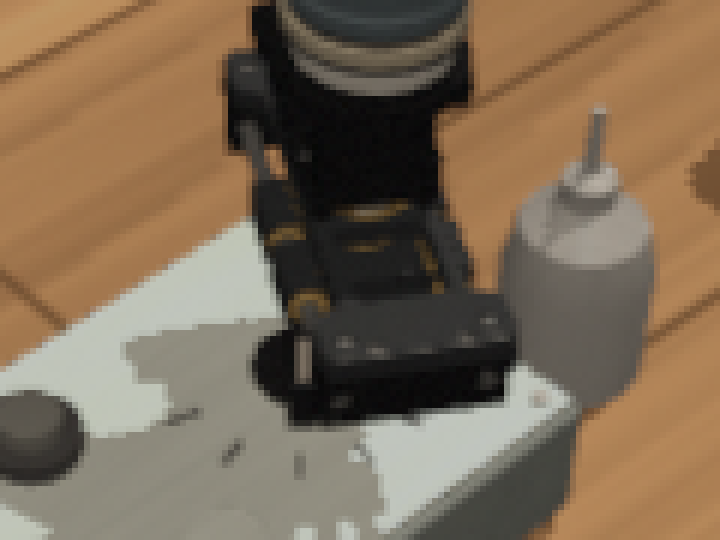

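The pointer's pale line at (303,355) runs toward the sixth mark at (300,462), so it has snapped into click 5. I'll back off, lift, and check from above.

Emit:
{"name": "arm_command", "arguments": {
  "commands": [
    {"translation":[0.2,0,0],"dr":[0,0,0],"jaw":1},
    {"translation":[0.2,0,0],"dr":[0,0,0],"jaw":1},
    {"translation":[0,0,-0.5],"dr":[0,0,0],"jaw":1},
    {"translation":[0,0,-0.9],"dr":[0,0,0],"jaw":1},
    {"translation":[0,0,-0.9],"dr":[0,0,0],"jaw":1},
    {"translation":[0,0,-0.9],"dr":[0,0,0],"jaw":1},
    {"translation":[0,0,-0.9],"dr":[0,0,0],"jaw":1},
    {"translation":[0,0,-0.9],"dr":[0,0,0],"jaw":1},
    {"translation":[0,0,-0.9],"dr":[0,0,0],"jaw":1},
    {"translation":[0,0,0],"dr":[0,0,0],"jaw":1},
    {"translation":[0,0,0],"dr":[0,0,0],"jaw":1}
  ]
}}

```text
time_s: 13.58
position: [0.6129, 0.1098, 0.2275]
tcp_rot: [[0.494, 0.869, 0.005], [0.869, -0.494, -0.0], [0.002, 0.004, -1.0]]
force: [0.8, -0.4, -0.5]
opening: 0.009
```

```bash
python3 - <<'E'
from h import *
s=read_state();rep(s)
p,d=capture("scene");cv2.imwrite("pics/s14.png",cv2.resize(p[160:280,260:400,::-1],None,fx=5,fy=5,interpolation=cv2.INTER_NEAREST))
E
```

```text
t 13.5833 pos [0.6129 0.1098 0.2275] yaw_y -29.6 tt,r mm [25.2 31.5] F [ 0.75 -0.4  -0.49] q [-0.1 28.9 81.5 -0.  69.4 29.5]
```

View pics/s14.png

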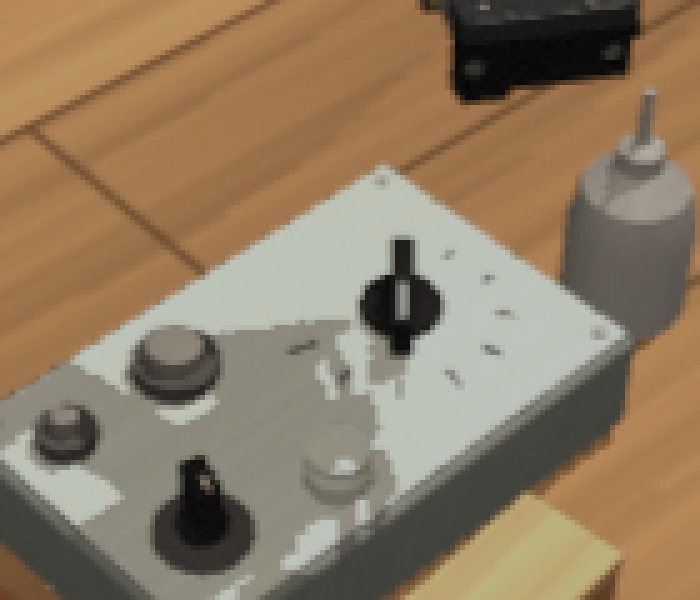

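The pointer lines up with the mark at (400,388), with two marks still beyond it, so this is the sixth mark (click 5). Next I'll move over the start button and measure its height.

Emit:
{"name": "arm_command", "arguments": {
  "commands": [
    {"translation":[-0.5,-0.05,0],"dr":[0,0,0],"jaw":1},
    {"translation":[-0.84,-0.06,0],"dr":[0,0,0],"jaw":1},
    {"translation":[-0.84,-0.06,0],"dr":[0,0,0],"jaw":1},
    {"translation":[-0.84,-0.06,0],"dr":[0,0,0],"jaw":1},
    {"translation":[-0.84,-0.06,0],"dr":[0,0,0],"jaw":1},
    {"translation":[-0.84,-0.06,0],"dr":[0,0,0],"jaw":1},
    {"translation":[-0.84,-0.06,0],"dr":[0,0,0],"jaw":1},
    {"translation":[-0.33,0,0],"dr":[0,0,0],"jaw":1},
    {"translation":[0,0,0],"dr":[0,0,0],"jaw":1},
    {"translation":[0,0,0],"dr":[0,0,0],"jaw":1}
  ]
}}

```text
time_s: 14.47
position: [0.53, -0.013, 0.2246]
tcp_rot: [[0.496, 0.868, -0.001], [0.868, -0.496, 0.001], [0.0, -0.001, -1.0]]
force: [0.6, -0.2, 0.8]
opening: 0.008
```

```bash
python3 - <<'E'
from h import *
s=read_state();rep(s)
R=s["tcp_rot"];dl=np.array([.532,-.013,s["position"][2]])-s["position"];print("tool delta mm",(R.T@dl*1e3).round(1))
for n in("scene","top"):
    m=camera_model(n);T=m["pose"];K=m["intrinsics"];p,d=capture(n)
    v,u=np.mgrid[150:300,240:400];z=d[v,u]
    P=np.stack([(u-K[0,2])/K[0,0]*z,(v-K[1,2])/K[1,1]*z,z],-1)@T[:3,:3].T+T[:3,3]
    for nm,c,r in(("start",(.532,-.013),.010),("face",(.56,.02),.012)):
        k=(np.hypot(P[...,0]-c[0],P[...,1]-c[1])<r)&(P[...,2]<.13)&(P[...,2]>.05);print(n,nm,k.sum(),np.median(P[...,2][k]) if k.any() else None)
    cv2.imwrite(f"pics/{n}15.png",cv2.resize(p[150:300,240:400,::-1],None,fx=4,fy=4))
E
```

```text
t 14.4667 pos [ 0.53   -0.013   0.2246] yaw_y -29.73 tt,r mm [-122.5   20.4] F [ 0.63 -0.25  0.83] q [-13.5  21.9  94.6   0.   63.6  16.2]
tool delta mm [ 1.   1.7 -0. ]
scene start 37 0.09690788964049468
scene face 50 0.07480026997713851
top start 0 None
top face 0 None
```

View pics/scene15.png

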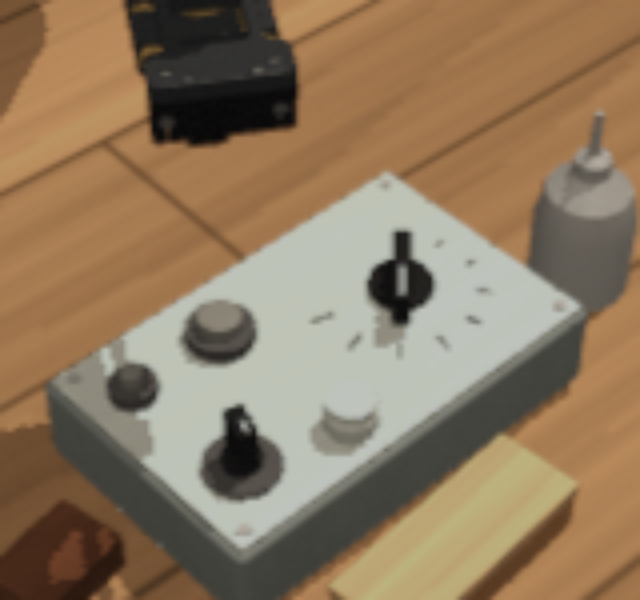

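The button top is at z ≈ 0.097, so contact should come at TCP z ≈ 0.083. Going down to about 8 mm above it.

Emit:
{"name": "arm_command", "arguments": {
  "commands": [
    {"translation":[0.04,0.07,0.6],"dr":[0,0,0],"jaw":1},
    {"translation":[0,0,0.9],"dr":[0,0,0],"jaw":1},
    {"translation":[0,0,0.9],"dr":[0,0,0],"jaw":1},
    {"translation":[0,0,0.9],"dr":[0,0,0],"jaw":1},
    {"translation":[0,0,0.9],"dr":[0,0,0],"jaw":1},
    {"translation":[0,0,0.6],"dr":[0,0,0],"jaw":1},
    {"translation":[0,0,0.3],"dr":[0,0,0],"jaw":1},
    {"translation":[0,0,0.2],"dr":[0,0,0],"jaw":1},
    {"translation":[0,0,0],"dr":[0,0,0],"jaw":1},
    {"translation":[0,0,0],"dr":[0,0,0],"jaw":1},
    {"translation":[0,0,0],"dr":[0,0,0],"jaw":1}
  ]
}}

```text
time_s: 15.48
position: [0.5333, -0.0129, 0.0936]
tcp_rot: [[0.494, 0.869, 0.002], [0.869, -0.494, -0.0], [0.001, 0.002, -1.0]]
force: [0.3, 0.3, -0.0]
opening: 0.005
```

```bash
python3 - <<'E'
from h import *
s=read_state();rep(s)
p,d=capture("scene");cv2.imwrite("pics/s16.png",cv2.resize(p[160:280,240:400,::-1],None,fx=5,fy=5,interpolation=cv2.INTER_NEAREST))
E
```

```text
t 15.4833 pos [ 0.5333 -0.0129  0.0936] yaw_y -29.64 tt,r mm [-120.8   23. ] F [ 0.34  0.31 -0.03] q [-13.4  33.  101.3   0.   45.6  16.2]
```

View pics/s16.png

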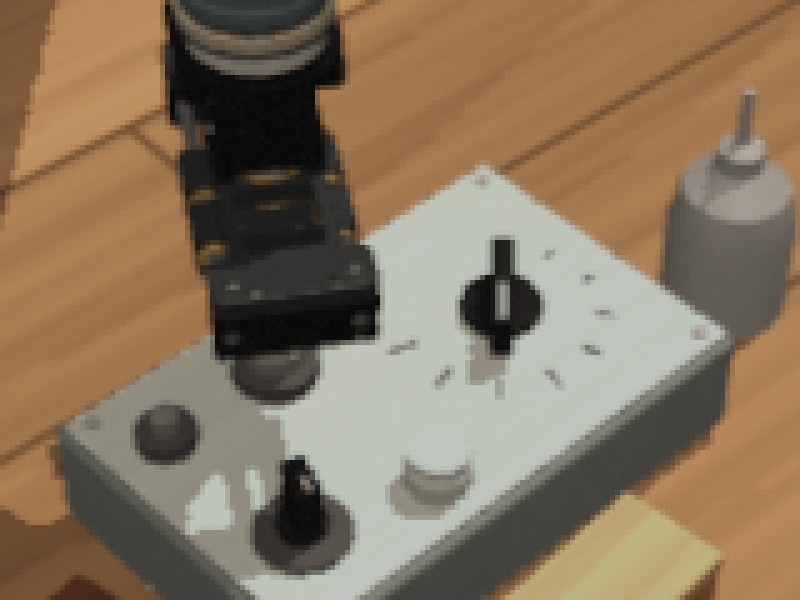

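The finger is over the start button. Now pressing in small steps and watching the force.

Emit:
{"name": "arm_command", "arguments": {
  "commands": [
    {"translation":[0,0,0.1],"dr":[0,0,0],"jaw":1},
    {"translation":[0,0,0.1],"dr":[0,0,0],"jaw":1},
    {"translation":[0,0,0.1],"dr":[0,0,0],"jaw":1},
    {"translation":[0,0,0.05],"dr":[0,0,0],"jaw":1},
    {"translation":[0,0,0.05],"dr":[0,0,0],"jaw":1},
    {"translation":[0,0,0.05],"dr":[0,0,0],"jaw":1},
    {"translation":[0,0,0],"dr":[0,0,0],"jaw":1},
    {"translation":[0,0,0],"dr":[0,0,0],"jaw":1}
  ]
}}

```text
time_s: 16.2
position: [0.5323, -0.013, 0.0815]
tcp_rot: [[0.495, 0.869, -0.0], [0.869, -0.495, -0.0], [-0.0, -0.0, -1.0]]
force: [-0.5, 0.3, 2.3]
opening: 0.007
```

Emit:
{"name": "arm_command", "arguments": {
  "commands": [
    {"translation":[0,0,0.05],"dr":[0,0,0],"jaw":1},
    {"translation":[0,0,0.05],"dr":[0,0,0],"jaw":1},
    {"translation":[0,0,0],"dr":[0,0,0],"jaw":1}
  ]
}}

```text
time_s: 16.45
position: [0.5324, -0.013, 0.0789]
tcp_rot: [[0.495, 0.869, 0.0], [0.869, -0.495, -0.0], [-0.0, 0.0, -1.0]]
force: [-1.5, -0.0, 2.9]
opening: 0.007
```

Contact and spring force are building as expected (2.3 N, then 2.9 N). Continuing to the bottom in 1.25 mm and smaller steps.

Emit:
{"name": "arm_command", "arguments": {
  "commands": [
    {"translation":[0,0,0.04],"dr":[0,0,0],"jaw":1},
    {"translation":[0,0,0],"dr":[0,0,0],"jaw":1}
  ]
}}

```text
time_s: 16.62
position: [0.5323, -0.013, 0.0785]
tcp_rot: [[0.495, 0.869, 0.0], [0.869, -0.495, -0.0], [-0.0, 0.0, -1.0]]
force: [-2.2, -0.1, 6.8]
opening: 0.006
```

Emit:
{"name": "arm_command", "arguments": {
  "commands": [
    {"translation":[0,0,0.04],"dr":[0,0,0],"jaw":1},
    {"translation":[0,0,0],"dr":[0,0,0],"jaw":1}
  ]
}}

```text
time_s: 16.78
position: [0.5324, -0.0129, 0.0783]
tcp_rot: [[0.494, 0.869, 0.0], [0.869, -0.494, -0.0], [-0.0, 0.001, -1.0]]
force: [-3.4, 0.1, 13.5]
opening: 0.003
```

The position stalled while the force rose to 13.5 N, so the button is on its bottom stop. Releasing and lifting clear.

Emit:
{"name": "arm_command", "arguments": {
  "commands": [
    {"translation":[0,0,-0.2],"dr":[0,0,0],"jaw":1},
    {"translation":[0,0,-0.4],"dr":[0,0,0],"jaw":1},
    {"translation":[0,0,-0.8],"dr":[0,0,0],"jaw":1},
    {"translation":[0,0,-0.9],"dr":[0,0,0],"jaw":1},
    {"translation":[0,0,-0.9],"dr":[0,0,0],"jaw":1},
    {"translation":[0,0,-0.9],"dr":[0,0,0],"jaw":1},
    {"translation":[0,0,-0.9],"dr":[0,0,0],"jaw":1},
    {"translation":[0,0,-0.5],"dr":[0,0,0],"jaw":1},
    {"translation":[0,0,0],"dr":[0,0,0],"jaw":1},
    {"translation":[0,0,0],"dr":[0,0,0],"jaw":1}
  ]
}}

```text
time_s: 17.62
position: [0.5325, -0.0128, 0.2149]
tcp_rot: [[0.495, 0.869, 0.001], [0.869, -0.495, -0.0], [0.0, 0.001, -1.0]]
force: [0.5, -0.6, -0.1]
opening: 0.008
```

```bash
python3 - <<'E'
from h import *
s=read_state();rep(s)
m=camera_model("scene");T=m["pose"];K=m["intrinsics"];p,d=capture("scene")
v,u=np.mgrid[150:300,240:400];z=d[v,u]
P=np.stack([(u-K[0,2])/K[0,0]*z,(v-K[1,2])/K[1,1]*z,z],-1)@T[:3,:3].T+T[:3,3]
k=(np.hypot(P[...,0]-.532,P[...,1]+.013)<.010)&(P[...,2]<.13)&(P[...,2]>.05);print("start z",k.sum(),np.median(P[...,2][k]))
cv2.imwrite("pics/s17.png",cv2.resize(p[150:300,240:400,::-1],None,fx=4,fy=4))
E
```

```text
t 17.6167 pos [ 0.5325 -0.0128  0.2149] yaw_y -29.65 tt,r mm [-121.1   22.4] F [ 0.55 -0.55 -0.08] q [-13.4  22.7  95.    0.   62.2  16.2]
start z 31 0.09717285249649033
```

View pics/s17.png

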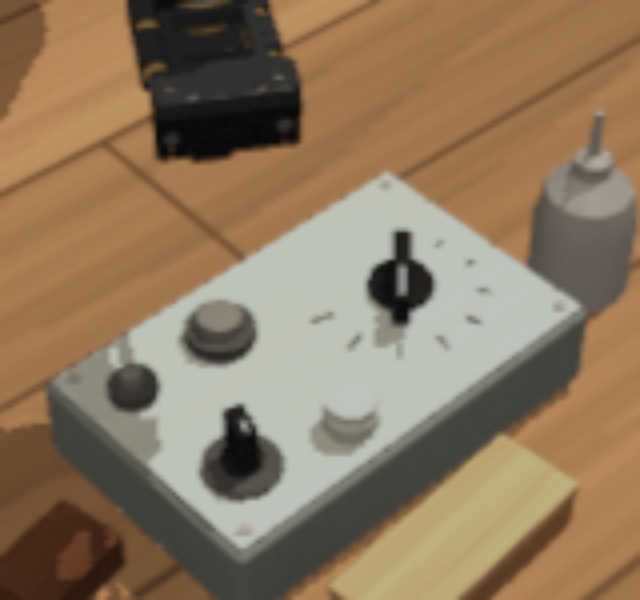

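The start button is back up (top z 0.097, as before). The selector still points at the sixth mark, and nothing else in view has moved. Handing in.

```bash
python3 -c "
from rig import *
print(hand_in())"
```

```text
the job is handed in; nothing more can be done
None
```

The selector now rests in the fifth click (sixth mark), and after that the start button was pressed fully down and came back up. I handed the job in with the arm clear at about 18 s; no verdict was reported.

- **Selector:** I pushed the wing with closed fingertips, without pinching, along an arc from click 0. The wrist force read about 2 N or less after each push. From the side, the pointer lines up with the sixth mark, with two marks beyond it.
- **Start button:** I pressed it until it stopped moving while the force rose to 13.5 N, so it was at its bottom stop. Its top measured 97 mm above the bench both before and after.
- **Bystanders:** in the last picture the stop button, trim knob, oil can, tin and box look unmoved. The glue jar, chisel and most of the offcut were outside that picture; the arm did not go near them.
- **Disagreement found:** the fingertips end about 13.5 mm behind the reported TCP, not 8 mm ahead as the text says. Both cameras showed this, and a first gentle nudge passed just over the wing. I worked about 20 mm lower to allow for it.

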